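# Hang the lipped parts bin on the louvre rail and slide it up to its divider

## Task

Hang the blue bin of nozzle caps on the louvre rail by its rear lip, in the free space between the red and the black divider, then slide it along the rail until its side rests against the red divider. The rail is clamped at an unknown height, so feel for it; do not ram the bin into the rail, the panel or the dividers, and keep its three caps in it.

Things in the scene. Friction and masses are not known exactly. Their poses are not given: they have to be found in the camera images.
- louvre_panel: Fixed grey upright panel, 330 mm wide, 184 mm tall, on two feet. Origin on the table below the middle of its flat front face; x runs from the front through the panel, y along it, z up. The face (x = 0) is flat from z = 45 mm to the top but for the rail. On it a bare aluminium hanging rail, 310 mm long in y, is clamped level; its tip stands anywhere from 108 to 156 mm above the table (not given). A yellow and a grey bin hang at its ends.
- red_divider_plate (a point): Point in the red divider, mid-thickness, 48 mm in front of the panel face and 90 mm above the table; axes as the panel's. The divider is a fixed upright plate 4 mm thick in y, from the face to 125 mm in front, 66 to 120 mm high, cut out round the rail, with a flag 24 mm wide at its front. It stands about 84 mm to one side of the panel's middle, either side. A hung bin that rests against it has its lip point 32 mm from it in y.
- black_divider_plate (a point): The same point of the black divider, equal in shape, on the other side; about 164 mm of free rail lie between the two. The rail in section: an upright tongue 3 mm thick, 6 to 9 mm in front of the panel face, with a pocket behind it that is open upward, 6 mm wide and 15 mm deep. Tongue and web end 22 mm below the tip; below that the face is bare.
- cap_bin_center (a point): Middle of the box of the blue bin on the table, 28.5 mm above its underside; x to its rear, y across, z up. Box 100 mm long (x), 60 mm wide (y), 57 mm tall, walls 3 mm, front low; sides full height from x = -18 mm back. About 0.1 to 0.2 kg; three caps stand loose in it. Grasp across the sides. Hung, it leans up to 4 degrees nose down; a push of a few N on a side near the rear slides it along the rail.
- cap_bin_lip (a point): Underside of its rear lip, in the middle: 54.5 mm behind the bin's middle, 54 mm above its underside; axes as the bin's. The lip is 56 mm wide, 3 mm thick, reaches 11 mm back from the rear wall and ends in a leg 3 mm thick that turns down 13 mm; slot between wall and leg 8 mm. A foot rib, the lowest 10 mm of the rear, reaches as far back as the leg: it must pass under the rail, and both lie flush on the panel.
- cap0_center (a point): Middle of a loose white nozzle cap (20 mm across, 40 mm tall) that stands in the bin on the table.
- cap1_center (a point): Middle of a loose white nozzle cap (20 mm across, 40 mm tall) that stands in the bin on the table.
- cap2_center (a point): Middle of a loose white nozzle cap (20 mm across, 40 mm tall) that stands in the bin on the table.

How it is judged:
At the end, for the whole second after the job is handed in: The bin hangs at rest by its lip, its leg in the pocket behind the tongue at the rail's height, within 7 degrees of level and square to the panel; its lip point is within 36 mm of the red divider along the rail (gap under 4 mm); all three caps are in it (x of cap_bin_lip in the frame of louvre_panel between -0.0108 and -0.003 m and height (world z) of cap_bin_lip between 0.104 and 0.16 m and angle between cap_bin_lip's own z axis and vertical below 0.12 rad and angle between the x axis of cap_bin_lip and the x axis of louvre_panel, either way round below 0.12 rad and y of cap_bin_lip in the frame of red_divider_plate between -0.036 and 0.036 m and linear speed of cap_bin below 0.02 m/s and distance between each of cap0_center, cap1_center, cap2_center and cap_bin_center below 0.06 m); the robot touches nothing.
It fails at once if the bin is rammed into the panel, its rail or a divider (over 40 N) (contact force between cap_bin and louvre_panel above 40 N or contact force between cap_bin and hang_rail above 40 N or contact force between cap_bin and red_divider above 40 N or contact force between cap_bin and black_divider above 40 N).
It also fails if it takes over 64 s, if anything falls off the work surface, if the arm or the gripper's body presses on something with over 40 N, if the wrist force passes 120 N, or if a joint passes its speed limit or range.

## Robot

A 6-joint arm with a two-finger parallel gripper is mounted at the origin on a cart in front of the work surface, level with it; the furniture and walls round the work are solid. World frame = base frame: x ahead of the robot, y to its left, z up, the work surface at z = 0. Lengths are in m, angles in rad, forces in N, time in s.
With the tool pointing down it reaches from about 0.325 to 0.9 m from the base axis. Payload 3.5 kg.
Tool frame: the origin (TCP) lies at the very end of the fingers, on their centre line; the grasp point (between the pads) lies 19 mm behind it (env.grip_point_offset is the z of the grasp point in the tool frame, in m); z points along the fingers, y is the line along which they close (so a half turn about z gives the same grasp; the last joint's range is limited). The gripper opens to 85 mm and grips with 20 to 120 N. Pads are 22 mm wide; open, the fingers measure 114 mm over their backs; the gripper's body (76 mm by 85 mm) begins 54 mm behind the grasp point. The pads swing forward as they close: fully open they stand 13 mm farther back than shut.
Start: joints at [-1.4, 0.276, -0.026, 1.268, 0, 1.467], TCP at [0.169, -0.602, 0.231] pointing down, gripper open.
Joint ranges: [-3.12, 3.12], [-0.85, 1.88], [-1.08, 1.24], [-1.95, 2.15], [-1.57, 1.53], [-3.14, 3.14]. Speed limits (rad/s): [2.57, 2.57, 3.14, 3.14, 3.14, 3.14].

## Interface

Orientations are given as [roll, pitch, yaw] about the fixed x, y, z axes, in that order (R = Rz(yaw) Ry(pitch) Rx(roll)).
In Python, from plant import sense, camera, camera_model, env, look_for, trace gives the robot as it stands.
- The arm moves only by the shell command python3 -m jog 'ROWS' [FORCE]. ROWS is text: rows parted by semicolons, each of 5 numbers parted by spaces: the shift along the tool's x, y, z in mm, then the turn about the tool's z in rad, then the gripper command: -1 is fully open, 1 is shut, values between are in proportion. In form: tx ty tz yaw claw; .... A call has 1 to 5 rows; each row shifts and turns the commanded pose from where the row before left it, along the tool's axes as they then stand; what a row does not reach is not made up. A row lasts 1/8 s, in which the tool goes at most 62.5 mm and 10.7 degrees, less where a joint would pass 70% of its speed; a pose out of reach is approached as far as the arm can. A call is refused whole if a number of a shift passes 62.5 or a number of a turn 0.188, either way. A call with a gripper value outside its range is refused whole. The fingers move at their own pace and stop on an object; FORCE is the grip in N (left out, the last holds). Time passes only in rows, so rows that do not move let the fingers close. It gives the time, the measured TCP pose, the force, the opening and the grip force at its end, in the units of the state.
- sense(): the state, without advancing time (a new reading comes with each control period).
- camera(name): name is "side" or "top"; returns the picture (400x640x3 uint8, blue, green, red); there is no depth.
- camera_model(name): a dict with "mtx" (3x3 intrinsics, pixels), "dist" ([k1, k2, p1, p2, k3] as OpenCV has them; the pictures are not rectified), "eye" and "attitude" of the camera in the world. Camera axes: x right, y down, z forward; pixel columns grow to the right and rows downward; lengths in m; the calibration is good to about 2 mm. A picture is of the moment at which its call begins. camera_model takes no time and is no camera call.
- env.hand_in(): hands the job in; it is judged then, once.
Trained networks look in the newest picture that a camera, given by its name, has taken for a name from the list of things; names that differ only in an ending like _2 or _b are one class to them, and where a whole thing is asked for, a point or a joint stands for the part that bears it (a point fixed in the world has none). Each returns a list of dicts, best first, with "conf" (0 to 1); they miss things now and then, are a little off and sometimes report something else, mostly with a low value. They report only what shows in the picture. A call takes as long as a camera call.
- look_for(target, camera): "location" ([column, row] in pixels, amid what is visible of it).
- trace(target, camera): "pixels" (400x640 bool, what is visible of it) and "location" ([column, row] in pixels, amid what is visible of it).
The state is a dict: "t": time; "joint_pos": joint angles; "qvel": joint speeds; "joint_torque": joint torques, N m; "eef_pos": TCP position; "orientation": TCP orientation; "force": force on the tool from outside, world axes, zero at the start; "ft_torque": the same for the moment, N m; "gripper_width": opening from 0.0 (shut) to 1.0 (fully open); "gripper_force": force on a finger pad.
Only numpy, scipy, OpenCV 4.12 (cv2) and the standard library are available. Lean on these libraries where they do the work, as an engineer would, in place of code of your own. Each camera call takes 0.05 s, during which the arm holds its last target. There are 200 camera calls.

## Working session

There is one attempt and no reset: what is moved stays moved. The work goes in short steps, Python scripts to look and compute and a shell command to move; the robot and the scene stay as the last step left them, time stands still between calls to the robot, and variables do not carry over. Pictures are saved under pics/ and viewed, at most 10 in all, crops included, and the job is handed in when it is done.

```bash
ls; mkdir -p pics; python3 - <<'E'
from plant import *
import cv2
s=sense();print({k:s[k] for k in('t','eef_pos','orientation','force','gripper_width')}, env.grip_point_offset)
for n in('side','top'):
    im=camera(n);cv2.imwrite(f'pics/{n}0.png',im)
    m=camera_model(n);print(n,m)
    for t in('louvre_panel','red_divider_plate','black_divider_plate','cap_bin_center','cap_bin_lip','cap0_center'):
        print(t,[(round(d['conf'],2),[round(float(x),1) for x in d['location']]) for d in look_for(t,n)[:3]])
E
```

```text
pics
{'t': 0.0, 'eef_pos': array([ 0.16883042, -0.60096669,  0.23016197]), 'orientation': array([-3.13937435e+00, -2.09552430e-04,  2.73752339e-01]), 'force': array([ 0.46161712, -0.02202195, -0.13020596]), 'gripper_width': 1.0005283062784487} -0.0187
side {'mtx': array([[480.83065932,   0.        , 316.78977287],
       [  0.        , 480.83065932, 197.1883549 ],
       [  0.        ,   0.        ,   1.        ]]), 'dist': array([-0.08109863,  0.        ,  0.        ,  0.        ,  0.        ]), 'eye': array([0.45121492, 0.81177135, 0.70357791]), 'attitude': array([-2.25962593,  0.00841567, -2.9810724 ])}
louvre_panel []
red_divider_plate [(0.84, [312.5, 231.9])]
black_divider_plate []
cap_bin_center [(0.86, [336.0, 161.3])]
cap_bin_lip [(0.66, [330.5, 158.6])]
cap0_center []
top {'mtx': array([[495.69400784,   0.        , 314.37634955],
       [  0.        , 495.69400784, 204.48119484],
       [  0.        ,   0.        ,   1.        ]]), 'dist': array([0.04724022, 0.        , 0.        , 0.        , 0.        ]), 'eye': array([0.49925571, 0.09908592, 1.04200221]), 'attitude': array([-3.06177189, -0.01880152, -1.55316122])}
louvre_panel [(0.9, [202.9, 185.0])]
red_divider_plate [(0.47, [263.9, 207.5])]
black_divider_plate [(0.9, [179.0, 237.4])]
cap_bin_center [(0.65, [426.1, 215.6])]
cap_bin_lip [(0.55, [427.8, 214.1])]
cap0_center [(0.64, [436.1, 227.6])]
```

View pics/side0.png

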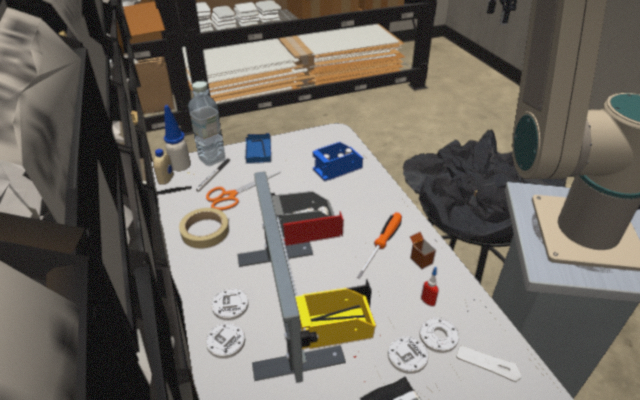

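View pics/top0.png

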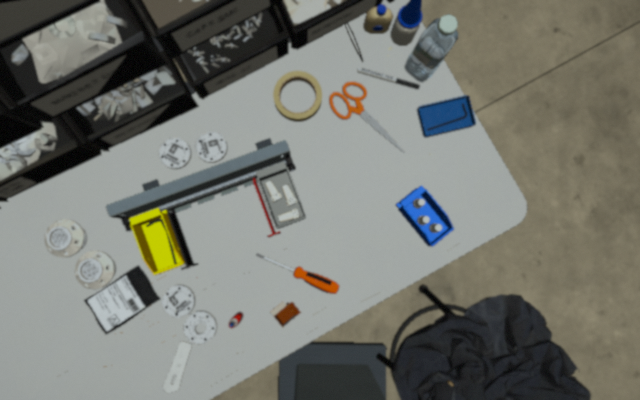

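```bash
python3 - <<'E'
import cv2,numpy as np
t=cv2.imread('pics/top0.png');s=cv2.imread('pics/side0.png')
a=cv2.resize(t[175:260,380:470],(400,378),interpolation=3)
b=cv2.resize(s[130:195,300:375],(400,347),interpolation=3)
c=cv2.resize(t[130:285,100:310],(400,295),interpolation=3)
o=np.zeros((600,800,3),np.uint8)
o[:378//1,:400]=a;o[:347,400:]=b
o[380-30:,400:][:250]=c[:250]
cv2.imwrite('pics/crop1.png',o)
E
```

```text
(no output)
```

View pics/crop1.png

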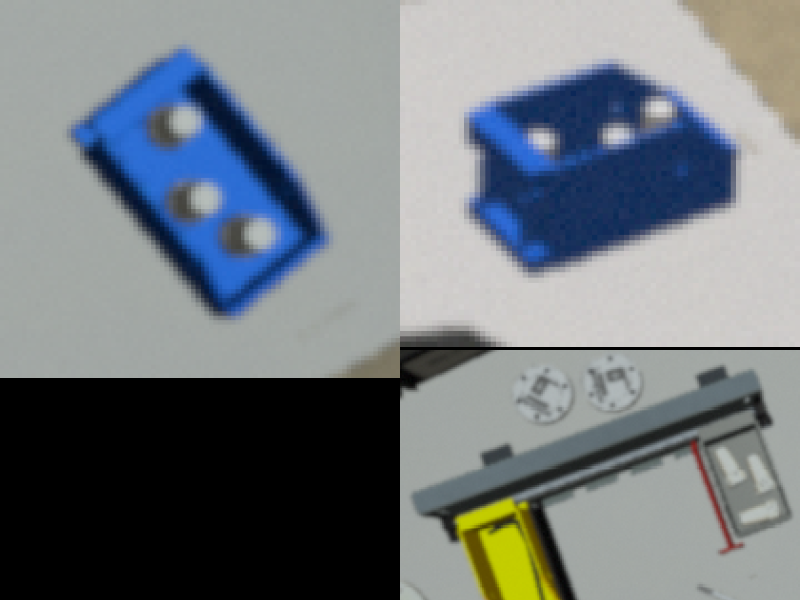

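```bash
cat > h.py <<'E'
import numpy as np,cv2
from scipy.spatial.transform import Rotation as R
from plant import camera_model
def cam(n):
    m=camera_model(n);return m['mtx'],m['dist'],np.array(m['eye']),R.from_euler('xyz',m['attitude']).as_matrix()
def ray(n,px):
    K,d,e,A=cam(n);p=cv2.undistortPoints(np.array(px,float).reshape(-1,1,2),K,d).reshape(-1,2)
    return e,np.c_[p,np.ones(len(p))]@A.T
def at_z(n,px,z):
    e,r=ray(n,px);return e+r*((z-e[2])/r[:,2])[:,None]
def tri(p,q):
    e1,r1=ray('top',p);e2,r2=ray('side',q);M=np.array([r1[0],-r2[0]]).T
    s=np.linalg.lstsq(M,e2-e1,rcond=None)[0];a=e1+s[0]*r1[0];b=e2+s[1]*r2[0];return (a+b)/2,np.linalg.norm(a-b)
def proj(n,P):
    K,d,e,A=cam(n);X=(np.atleast_2d(P)-e)@A
    return cv2.projectPoints(X,np.zeros(3),np.zeros(3),K,d)[0].reshape(-1,2)
E
python3 - <<'E'
from h import *
from plant import *
np.set_printoptions(precision=4,suppress=True)
print('lip corners top z.057',at_z('top',[(421.2,185.8),(396.9,204.7)],.057))
print('lip corners side z.057',at_z('side',[(313.1,151.6),(324.4,161.5)],.057))
print('front corners top',at_z('top',[(453.1,228.6),(431.3,246.1)],.03))
print('red',at_z('top',[(254.9,178.8),(274.8,233.9)],.12))
print('black',at_z('top',[(174,208.7),(192,261)],.12))
for n in('top','side'):
    camera(n)
    for t in('red_divider_plate','black_divider_plate','louvre_panel','cap_bin_center'):
        r=trace(t,n)
        if r:
            m=r[0]['pixels'].astype(np.uint8);print(n,t,round(r[0]['conf'],2),m.sum(),cv2.minAreaRect(cv2.findNonZero(m)),cv2.boxPoints(cv2.minAreaRect(cv2.findNonZero(m))).tolist())
            np.save(f'm_{n}_{t}.npy',m)
t=cv2.imread('pics/top0.png');s=cv2.imread('pics/side0.png')
o=np.zeros((600,800,3),np.uint8)
o[:310,:420]=cv2.resize(t[130:285,100:310],(420,310),interpolation=3)
o[:600,420:]=cv2.resize(s[165:390,235:378],(380,600),interpolation=3)
cv2.imwrite('pics/crop2.png',o)
E
```

```text
lip corners top z.057 [[ 0.62   -0.1314  0.057 ]
 [ 0.5811 -0.0829  0.057 ]]
lip corners side z.057 [[ 0.6183 -0.1307  0.057 ]
 [ 0.5855 -0.0941  0.057 ]]
front corners top [[ 0.5365 -0.2029  0.03  ]
 [ 0.5    -0.1583  0.03  ]]
red [[0.6193 0.195  0.12  ]
 [0.5172 0.1555 0.12  ]]
black [[0.5605 0.3424 0.12  ]
 [0.465  0.3057 0.12  ]]
top red_divider_plate 0.78 215 ((265.5404052734375, 205.6466522216797), (60.42176055908203, 8.539798736572266), 71.2413558959961) [[251.7820281982422, 178.4136505126953], [259.86822509765625, 175.6674041748047], [279.29876708984375, 232.87965393066406], [271.21258544921875, 235.6259002685547]]
top black_divider_plate 0.61 560 ((181.57037353515625, 237.13528442382812), (61.92954635620117, 13.901470184326172), 72.52523040771484) [[165.6421356201172, 209.686767578125], [178.9020538330078, 205.51235961914062], [197.4986114501953, 264.58380126953125], [184.2386932373047, 268.7582092285156]]
top louvre_panel 0.79 4555 ((199.51950073242188, 183.6243896484375), (39.65734100341797, 193.24929809570312), 69.775146484375) [[101.99755096435547, 198.4219512939453], [2
[... 899 characters left out ...]
1232910156, 275.1770324707031], [379.6017761230469, 292.0265808105469], [368.6371765136719, 304.5575256347656]]
side louvre_panel 0.77 5796 ((272.0275573730469, 278.59173583984375), (214.74464416503906, 94.15432739257812), 73.3007583618164) [[196.0825958251953, 189.27523803710938], [286.2660827636719, 162.22018432617188], [347.9725341796875, 367.9082336425781], [257.7890319824219, 394.9632873535156]]
side cap_bin_center 0.8 1444 ((335.95001220703125, 159.85000610351562), (34.46881866455078, 51.2288932800293), 71.56504821777344) [[306.20001220703125, 151.6000213623047], [354.79998779296875, 135.40000915527344], [365.70001220703125, 168.09999084472656], [317.10003662109375, 184.3000030517578]]
```

View pics/crop2.png

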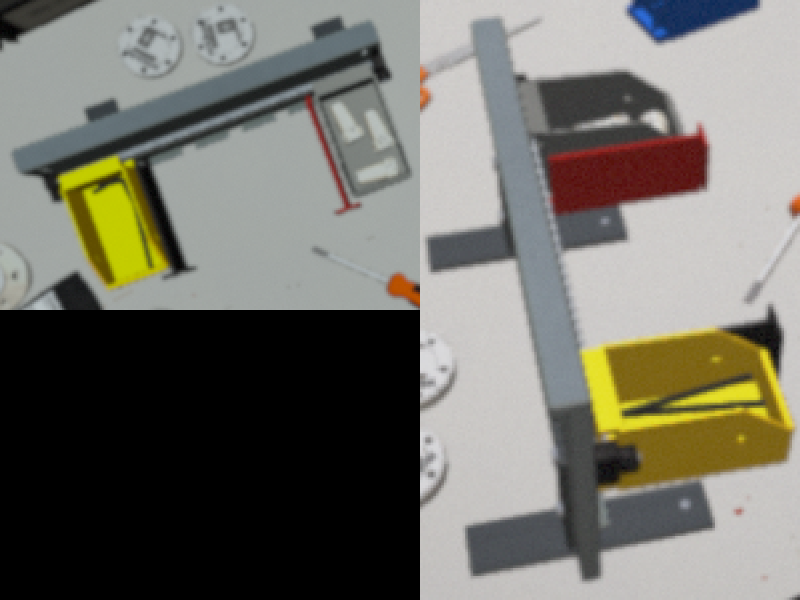

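```bash
cat > fit.py <<'E'
from h import *
from scipy.optimize import minimize
np.set_printoptions(precision=4,suppress=True)
fr=at_z('side',[(265.1,171.4),(298.2,316.1)],.184);ft=at_z('top',[(290,150),(109,216)],.184)
for a in(fr,ft):
    d=a[1]-a[0];print('panel top edge',a,np.linalg.norm(d),np.arctan2(d[1],d[0])-np.pi/2,'mid',a.mean(0))
for p,q in [((131,218.5),(600-420,433)),((159,208.5),(582-420,352))]:
    print('yellow lip',tri(p,(235+q[0]/2.657,165+q[1]/2.667)))
print('red flag top tri',tri((274.8,233.9),(235+(705-420)/2.657,165+133/2.667)))
ms={n:np.load(f'm_{n}_cap_bin_center.npy') for n in('top','side')}
def P(v):
    x,y,a,f=v
    b=[(61,s*28,57) for s in(-1,1)]+[(61,s*28,z) for s in(-1,1) for z in(0,10)]+[(x_,s*30,z) for s in(-1,1) for x_,z in((50,57),(-18,57),(-50,f*1000),(50,0),(-50,0))]
    b=np.array(b)/1000;c,s=np.cos(a),np.sin(a)
    return np.c_[x+c*b[:,0]-s*b[:,1],y+s*b[:,0]+c*b[:,1],b[:,2]]
def cost(v,names=('top','side')):
    t=0
    for n in names:
        m=cv2.resize(ms[n],None,fx=4,fy=4,interpolation=0)
        k=np.zeros_like(m);cv2.fillConvexPoly(k,cv2.convexHull(((proj(n,P(v))+.5)*4).astype(np.float32)).astype(np.int32),1)
        t+=1-(k&m).sum()/(k|m).sum()
    return t
for names in(('top','side'),('top',),('side',)):
    r=minimize(cost,[.55,-.143,.7,.03],args=(names,),method='Nelder-Mead',options=dict(initial_simplex=np.array([.55,-.143,.7,.03])+np.vstack([np.zeros(4),np.diag([.01,.01,.1,.01])])))
    print(names,r.x,r.fun)
E
python3 fit.py
```

```text
panel top edge [[0.6614 0.1306 0.184 ]
 [0.5413 0.4357 0.184 ]] 0.3278733473765649 0.3752158610605407 mid [0.6013 0.2831 0.184 ]
panel top edge [[0.663  0.1285 0.184 ]
 [0.5417 0.4343 0.184 ]] 0.32895565400205135 0.3773417029591706 mid [0.6023 0.2814 0.184 ]
yellow lip (array([0.5405, 0.4156, 0.1313]), np.float64(0.00013216587641349807))
yellow lip (array([0.5596, 0.3657, 0.1339]), np.float64(0.00034391818269467126))
red flag top tri (array([0.5162, 0.1554, 0.1194]), np.float64(0.0019519876481092573))
('top', 'side') [ 0.5568 -0.1494  0.6774  0.0328] 0.22576288471903538
('top',) [ 0.5576 -0.1486  0.6812  0.0331] 0.15803043642309145
('side',) [ 0.5572 -0.1516  0.6837  0.0313] 0.054771645654170475
```

```bash
python3 -m jog '40 -26 0 0 -1;40 -26 0 0 -1;40 -26 0 0 -1;40 -26 0 0 -1;40 -26 0 0 -1'; python3 -m jog '40 -26 0 0 -1;40 -26 0 0 -1;40 -26 0 0 -1;40 -26 0 0 -1;40 -26 0 0 -1'; python3 -m jog '0 0 0 -0.18 -1;0 0 0 -0.18 -1;0 0 0 -0.18 -1;0 0 0 -0.18 -1;0 0 0 -0.18 -1';python3 -c "
from plant import *;print(sense()['joint_pos'])"
```

```text
t: 1.82
eef_pos: [0.3273, -0.4214, 0.2315]
orientation: [3.141, -0.0, 0.274]
force: [0.5, -0.3, 0.0]
gripper_width: 1.003
gripper_force: 0.0
t: 2.45
eef_pos: [0.4848, -0.242, 0.2315]
orientation: [3.141, -0.0, 0.274]
force: [0.1, -0.1, 0.9]
gripper_width: 1.004
gripper_force: 0.0
t: 3.08
eef_pos: [0.4838, -0.2432, 0.2314]
orientation: [3.141, -0.0, 1.18]
force: [-0.1, 0.5, -0.3]
gripper_width: 0.997
gripper_force: 0.0
[-5.85174676e-01  1.28733720e-01 -2.08526063e-01  1.23338418e+00
  4.62402135e-05  1.37655771e+00]
```

```bash
R='x'; python3 -m jog '0 0 0 -0.188 -1;0 0 0 -0.188 -1;0 0 0 -0.188 -1;0 0 0 -0.188 -1;0 0 0 -0.188 -1'>/dev/null; python3 -m jog '0 0 0 -0.188 -1;0 0 0 -0.188 -1;0 0 0 -0.188 -1;0 0 0 -0.188 -1;0 0 0 -0.188 -1'>/dev/null; python3 -m jog '0 0 0 -0.188 -1;0 0 0 -0.188 -1;0 0 0 -0.188 -1;0 0 0 -0.188 -1;0 0 0 -0.011 -1'
cat >> h.py <<'E'
def rows(target,yaw=None):
    from plant import sense
    s=sense();Rm=R.from_euler('xyz',s['orientation']).as_matrix()
    d=Rm.T@(np.array(target)-s['eef_pos'])*1000
    w=None if yaw is None else -((yaw-s['orientation'][2]+np.pi)%(2*np.pi)-np.pi)
    print('tool shift mm',d.round(1),'turn',w,'j6',s['joint_pos'][5].round(3),'t',round(s['t'],2),'F',s['force'].round(1))
E
python3 -c "
from h import *;rows([.561,-.146,.1],.68-np.pi)"
```

```text
t: 4.95
eef_pos: [0.4838, -0.2433, 0.2314]
orientation: [-3.141, 0.0, -2.475]
force: [0.3, 0.4, -0.6]
gripper_width: 1.005
gripper_force: 0.0
tool shift mm [-120.8   28.7  131.4] turn -0.01336380568632567 j6 -1.252 t 4.95 F [ 0.3  0.4 -0.6]
```

```bash
python3 -m jog '-30 7 20 -0.013 -1;-30 7 25 0 -1;-30 7 30 0 -1;-29 7 30 0 -1;0 0 26 0 -1'; python3 -c "
from h import *;from plant import *
rows([.561,-.146,.024],.68-np.pi)
im=camera('top');t=trace('cap_bin_center','top')
i2=camera('side')
o=np.zeros((400,800,3),np.uint8);o[:,:400]=cv2.resize(im[165:265,375:475],(400,400),interpolation=3);o[:,400:]=cv2.resize(i2[100:200,290:390],(400,400),interpolation=3);cv2.imwrite('pics/c3.png',o)"
```

```text
t: 5.58
eef_pos: [0.5599, -0.1452, 0.0993]
orientation: [-3.142, 0.0, -2.461]
force: [0.2, 0.0, -1.2]
gripper_width: 1.0
gripper_force: 0.0
tool shift mm [-0.3 -1.3 75.3] turn 0.0006751528522372929 j6 -1.046 t 5.58 F [ 0.2  0.  -1.2]
```

View pics/c3.png

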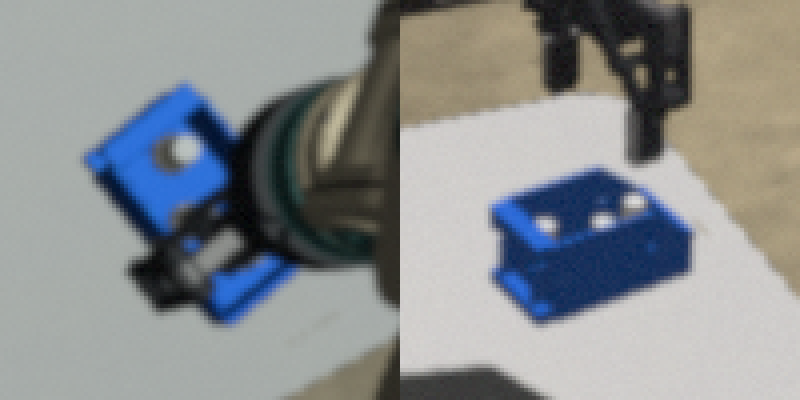

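```bash
python3 -m jog '0 -1 20 0 -1;0 0 20 0 -1;0 0 15 0 -1;0 0 12 0 -1;0 0 8 0 -1'; python3 -m jog '0 0 0 0 -0.2;0 0 0 0 0;0 0 0 0 0.3;0 0 0 0 0.6;0 0 0 0 1' 35;python3 -m jog '0 0 0 0 1;0 0 0 0 1;0 0 0 0 1' 
```

```text
t: 6.35
eef_pos: [0.5597, -0.1478, 0.0251]
orientation: [-3.141, 0.0, -2.461]
force: [-0.7, 0.1, 0.0]
gripper_width: 0.998
gripper_force: 0.0
t: 6.98
eef_pos: [0.5599, -0.1477, 0.0257]
orientation: [-3.141, 0.0, -2.46]
force: [-0.2, -0.7, 0.7]
gripper_width: 0.699
gripper_force: 39.1
t: 7.35
eef_pos: [0.5598, -0.1477, 0.0256]
orientation: [-3.141, 0.0, -2.46]
force: [0.5, -0.4, 2.5]
gripper_width: 0.696
gripper_force: 39.3
```

```bash
python3 -m jog '0 0 -3 0 1;0 0 -8 0 1;0 0 -15 0 1;0 0 -20 0 1;0 0 -25 0 1'; python3 -m jog '0 0 -25 0.06 1;0 0 -25 0.06 1;0 0 -25 0.06 1;0 0 -20 0.06 1;0 0 -8 0.06 1'; python3 -c "
from h import *;from plant import *
c,s=np.cos(.376),np.sin(.376)
def pf(p): d=np.array(p)-[.602,.282,0];return [c*d[0]+s*d[1],-s*d[0]+c*d[1],p[2]]
for z in (.12,): print('black flag',[pf(p) for p in at_z('top',[(189,264),(173.5,210)],z)])
print('red',[pf(p) for p in at_z('top',[(274.8,233.9),(254.9,178.8)],.12)])
print('black side tri',[pf(tri((189,264),q)[0]) for q in [(235+(775-420)/2.657,165+325/2.667)]], [pf(p) for p in at_z('side',[(235+(775-420)/2.657,165+325/2.667)],.12)])
rows([.511,.246,.2],.376-np.pi)"
```

```text
t: 7.98
eef_pos: [0.5592, -0.1475, 0.0974]
orientation: [3.141, -0.0, -2.46]
force: [-0.3, 0.1, -2.1]
gripper_width: 0.702
gripper_force: 38.8
t: 8.6
eef_pos: [0.5605, -0.1479, 0.2022]
orientation: [-3.139, 0.003, -2.762]
force: [0.0, 0.1, -2.3]
gripper_width: 0.697
gripper_force: 38.9
black flag [[np.float64(-0.12193492287916462), np.float64(0.07927378746172722), np.float64(0.12)], [np.float64(-0.018366813688166134), np.float64(0.07301799300369981), np.float64(0.12)]]
red [[np.float64(-0.12533710050986946), np.float64(-0.08656828778624656), np.float64(0.12)], [np.float64(-0.015835016937847817), np.float64(-0.08726096101617044), np.float64(0.12)]]
black side tri [[np.float64(-0.12394569741440992), np.float64(0.0816471070898149), np.float64(0.11320880650373183)]] [[np.float64(-0.12420795853620653), np.float64(0.08773717828821889), np.float64(0.12)]]
tool shift mm [-99.9 384.2   1.5] turn 0.003290461852582638 j6 -0.749 t 8.6 F [ 0.   0.1 -2.3]
```

```bash
python3 -m jog '-2 8 0 0.003 1;-4 14 0 0 1;-6 22 0 0 1;-6 24 0 0 1;-6 24 0 0 1'>/dev/null; python3 -m jog '-6 24 0 0 1;-6 24 0 0 1;-6 24 0 0 1;-6 24 0 0 1;-6 24 0 0 1'>/dev/null;python3 -m jog '-6 24 0 0 1;-6 24 0 0 1;-6 24 0 0 1;-6 24 0 0 1;-6 24 0 0 1'>/dev/null;python3 -m jog '-6 22 0 0 1;-6 18 0 0 1;-3 12 0 0 1;0 4 0 0 1;0 0 0 0 1'; python3 -c "
from h import *;from plant import *
rows([.511,.246,.12],.376-np.pi)
im=camera('top');i2=camera('side')
print([(t,n,look_for(t,n)[:1]) for t in('cap_bin_lip','cap_bin_center') for n in('top','side')])
o=np.zeros((500,800,3),np.uint8);o[:,:400]=cv2.resize(im[110:285,120:260],(400,500),interpolation=3);o[:,400:]=cv2.resize(i2[120:320,235:395],(400,500),interpolation=3);cv2.imwrite('pics/c4.png',o)"
```

```text
t: 11.1
eef_pos: [0.5081, 0.2494, 0.1992]
orientation: [-3.141, -0.0, -2.763]
force: [0.2, -0.4, -1.4]
gripper_width: 0.698
gripper_force: 38.8
tool shift mm [-1.5 -4.2 79.2] turn 0.0022354838644154107 j6 -0.036 t 11.1 F [ 0.2 -0.4 -1.4]
[('cap_bin_lip', 'top', [{'location': [225.2, 248.7], 'conf': 0.71}]), ('cap_bin_lip', 'side', [{'location': [328.3, 218.0], 'conf': 0.97}]), ('cap_bin_center', 'top', [{'location': [218.4, 256.0], 'conf': 0.8}]), ('cap_bin_center', 'side', [{'location': [333.3, 221.9], 'conf': 0.89}])]
```

View pics/c4.png

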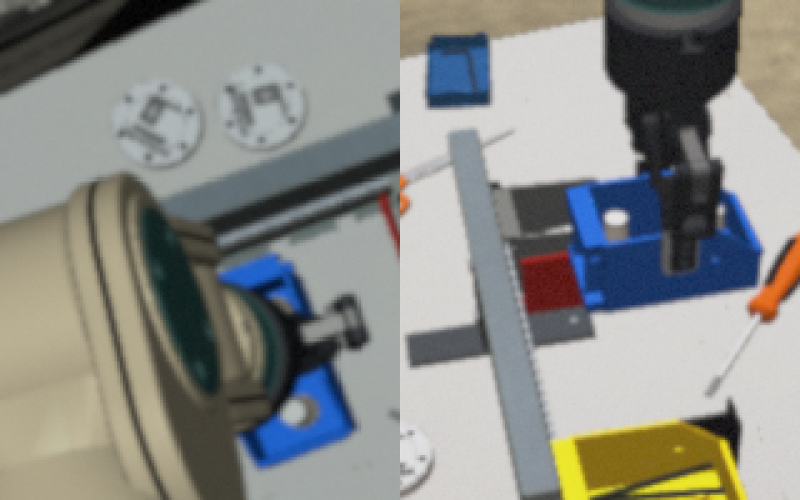

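```bash
python3 -c "
from h import *
c,s=np.cos(.376),np.sin(.376)
def pf(p): d=np.array(p)-[.602,.282,0];return np.round([c*d[0]+s*d[1],-s*d[0]+c*d[1],p[2]],4)
print('TCP',pf([.5081,.2494,.2]),'lip corner pred x-.037')
for n,p in(('top',(223.3,199.3)),('side',(302.2,196)),('side',(309,218))): print(n,pf(at_z(n,[p],.2306)[0]))
"
python3 -m jog '0 -1 8 0.002 1;-0.5 -1 15 0 1;-0.5 -1 20 0 1;0 -1 20 0 1;0 0 10 0 1'; python3 -m jog '0 0 6.5 0 1;0 0 0 0 1'
```

```text
TCP [-0.0993  0.0042  0.2   ] lip corner pred x-.037
top [-0.0473 -0.0328  0.2306]
side [-0.0432 -0.0218  0.2306]
side [-0.0432  0.0306  0.2306]
t: 12.02
eef_pos: [0.5092, 0.2455, 0.1239]
orientation: [3.141, -0.004, -2.766]
force: [0.1, -0.4, -1.5]
gripper_width: 0.696
gripper_force: 38.8
t: 12.28
eef_pos: [0.5105, 0.2462, 0.1195]
orientation: [3.142, -0.001, -2.765]
force: [-0.1, 0.4, -1.6]
gripper_width: 0.698
gripper_force: 38.8
```

```bash
python3 -m jog '-4 0 0 0 1;-7 0 0 0 1;-7 0 0 0 1;-5 0 0 0 1;-3 0 0 0 1'; python3 -m jog '-2 0 0 0 1;-1 0 0 0 1;0 0 0 0 1'; python3 -m jog '-1 0 0 0 1;-1 0 0 0 1';python3 -c "
from h import *;rows([.602,.282,.1195])"
```

```text
t: 12.9
eef_pos: [0.5353, 0.2559, 0.1198]
orientation: [3.142, 0.0, -2.765]
force: [-0.5, -0.2, -2.0]
gripper_width: 0.693
gripper_force: 38.8
t: 13.28
eef_pos: [0.5375, 0.2568, 0.1198]
orientation: [3.142, -0.0, -2.765]
force: [-0.0, 1.3, -2.5]
gripper_width: 0.697
gripper_force: 38.8
t: 13.52
eef_pos: [0.5395, 0.2576, 0.1198]
orientation: [-3.142, 0.0, -2.765]
force: [-0.7, 0.4, -1.7]
gripper_width: 0.697
gripper_force: 38.8
tool shift mm [-67.1  -0.3   0.4] turn None j6 -0.039 t 13.53 F [-0.7  0.4 -1.7]
```

```bash
python3 -m jog '-1 0 0 0 1;-1 0 0 0 1'|grep -E 'pos|force'; python3 -m jog '-1 0 0 0 1;-1 0 0 0 1'|grep -E 'pos|force';python3 -m jog '-1 0 0 0 1'|grep -E 'pos|force'
```

```text
eef_pos: [0.5413, 0.2584, 0.1198]
force: [-0.0, -0.1, -2.6]
gripper_force: 38.8
eef_pos: [0.5433, 0.2591, 0.1198]
force: [-0.1, 0.1, -2.0]
gripper_force: 38.8
eef_pos: [0.5442, 0.2595, 0.1198]
force: [-1.3, -0.6, -2.0]
gripper_force: 38.8
```

```bash
python3 -m jog '-1 0 0 0 1'|grep -E 'pos|force'; python3 -m jog '-1 0 0 0 1'|grep -E 'pos|force';python3 -m jog '-1 0 0 0 1'|grep -E 'pos|force'
```

```text
eef_pos: [0.5451, 0.2598, 0.1198]
force: [-0.2, 0.3, -1.2]
gripper_force: 38.8
eef_pos: [0.546, 0.2602, 0.1198]
force: [0.9, -0.0, -2.1]
gripper_force: 38.8
eef_pos: [0.5469, 0.2605, 0.1198]
force: [-1.4, -2.0, -1.2]
gripper_force: 38.8
```

```bash
python3 -m jog '-0.7 0 0 0 1;0 0 0 0 1'|grep -E 'pos|force'; python3 -m jog '-0.7 0 0 0 1;0 0 0 0 1'|grep -E 'pos|force'
```

```text
eef_pos: [0.5469, 0.2605, 0.1195]
force: [-1.3, -0.3, -0.8]
gripper_force: 38.9
eef_pos: [0.5469, 0.2605, 0.1194]
force: [-5.3, -2.3, 0.3]
gripper_force: 38.9
```

```bash
python3 -m jog '2.5 0 0 0 1;0 0 0 0 1'|grep -E 'pos|force'; python3 -m jog '0 0 2 0 1;0 0 1.5 0 1;0 0 0 0 1'|grep -E 'pos|force';python3 -m jog '0 0 1 0 1;0 0 1 0 1'|grep -E 'pos|force'
```

```text
eef_pos: [0.5469, 0.2605, 0.1202]
force: [0.1, -0.4, -2.3]
gripper_force: 38.8
eef_pos: [0.546, 0.2601, 0.1161]
force: [0.9, -0.3, -2.2]
gripper_force: 38.9
eef_pos: [0.5459, 0.2602, 0.1143]
force: [-0.4, 0.4, -2.0]
gripper_force: 38.9
```

```bash
python3 -m jog '0 0 1 0 1;0 0 0 0 1'|grep -E 'pos|force'; python3 -m jog '0 0 1 0 1;0 0 0 0 1'|grep -E 'pos|force'
```

```text
eef_pos: [0.5458, 0.2601, 0.1132]
force: [0.1, 0.9, -2.5]
gripper_force: 38.9
eef_pos: [0.5458, 0.2601, 0.1122]
force: [-1.0, -1.1, -2.4]
gripper_force: 38.9
```

```bash
for i in 1; do python3 -m jog '0 0 1 0 1;0 0 0.5 0 1'|grep -E 'pos|force'; python3 -m jog '0 0 1 0 1;0 0 0.5 0 1'|grep -E 'pos|force';  python3 -m jog '0 0 1 0 1;0 0 0 0 1'|grep -E 'pos|force'; done
```

```text
eef_pos: [0.5459, 0.2601, 0.1107]
force: [-0.2, 0.1, -1.4]
gripper_force: 38.9
eef_pos: [0.5459, 0.2601, 0.1092]
force: [-0.5, -0.2, -2.1]
gripper_force: 38.9
eef_pos: [0.5458, 0.2601, 0.1082]
force: [0.4, 0.3, -2.0]
gripper_force: 38.9
```

```bash
python3 -m jog '0 0 1 0 1;0 0 0 0 1'|grep -E 'pos|force'; python3 -m jog '0 0 1 0 1;0 0 0 0 1'|grep -E 'pos|force'
```

```text
eef_pos: [0.5458, 0.2601, 0.1072]
force: [-0.4, -0.4, -2.0]
gripper_force: 38.9
eef_pos: [0.5458, 0.2601, 0.1062]
force: [1.0, 0.3, -2.3]
gripper_force: 38.9
```

```bash
python3 -m jog '0 0 1 0 1;0 0 0 0 1'|grep -E 'pos|force'; python3 -m jog '0 0 1 0 1;0 0 0 0 1'|grep -E 'pos|force'; python3 -m jog '0 0 0.7 0 1;0 0 0 0 1'|grep -E 'pos|force'
```

```text
eef_pos: [0.5458, 0.2601, 0.1052]
force: [0.4, -0.0, -3.0]
gripper_force: 38.9
eef_pos: [0.5458, 0.2601, 0.1042]
force: [-0.6, 0.2, -1.9]
gripper_force: 38.9
eef_pos: [0.5459, 0.2601, 0.1036]
force: [-0.1, 0.1, -1.2]
gripper_force: 38.9
```

```bash
python3 -m jog '0 0 0.7 0 1;0 0 0 0 1'|grep -E 'pos|force'; python3 -m jog '0 0 0.7 0 1;0 0 0 0 1'|grep -E 'pos|force'
```

```text
eef_pos: [0.5458, 0.2601, 0.1029]
force: [-0.1, 0.4, -2.5]
gripper_force: 38.9
eef_pos: [0.5458, 0.2601, 0.1021]
force: [0.3, 0.0, -2.0]
gripper_force: 38.9
```

```bash
python3 -m jog '0 0 0.7 0 1;0 0 0 0 1'|grep -E 'pos|force'; python3 -m jog '0 0 0.7 0 1;0 0 0 0 1'|grep -E 'pos|force'; python3 -m jog '0 0 0.7 0 1;0 0 0 0 1'|grep -E 'pos|force'
```

```text
eef_pos: [0.5458, 0.2601, 0.1014]
force: [-0.2, -0.4, -1.2]
gripper_force: 38.9
eef_pos: [0.546, 0.2602, 0.101]
force: [0.3, 0.4, -2.1]
gripper_force: 39.0
eef_pos: [0.5462, 0.2602, 0.1007]
force: [-1.9, -0.9, 3.1]
gripper_force: 39.4
```

```bash
python3 - <<'E'
from h import *;from plant import *
i2=camera('side');im=camera('top')
print(look_for('cap_bin_lip','side')[:1],sense()['force'],sense()['t'])
o=np.zeros((500,800,3),np.uint8);o[:,400:]=cv2.resize(im[160:260,180:260],(400,500),interpolation=3);o[:,:400]=cv2.resize(i2[190:320,245:349],(400,500),interpolation=3);cv2.imwrite('pics/c5.png',o)
E
```

```text
[{'location': [304.9, 261.7], 'conf': 0.68}] [-1.2114459  -0.25413259  3.42979749] 19.8
```

View pics/c5.png

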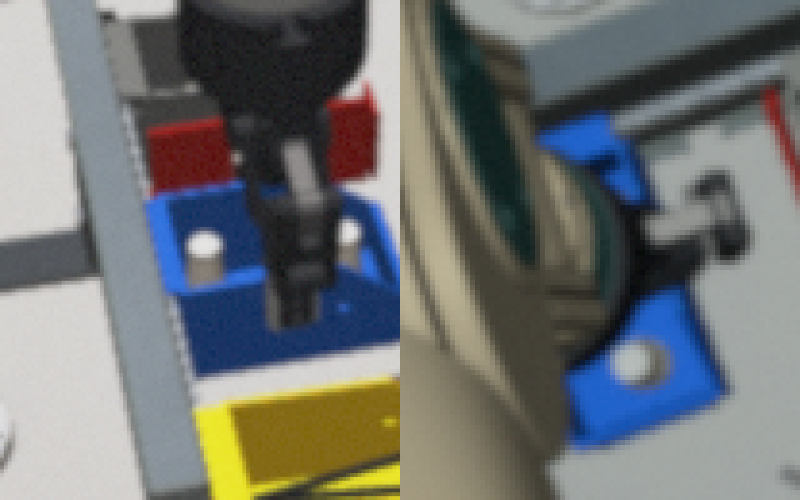

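```bash
python3 -m jog '0 0 -0.5 0 1;0 0 0 0 0.4;0 0 0 0 0;0 0 0 0 -0.5;0 0 0 0 -0.8'; python3 -m jog '0 0 0 0 -0.8;0 0 0 0 -0.8;0 0 -4 0 -0.8;0 0 -10 0 -0.8;0 0 -15 0 -0.8';python3 -m jog '0 0 -20 0 -0.8;0 0 -20 0 -0.8;0 0 0 0 1;0 10 0 0 1;0 15 0 0 1';python3 - <<'E'
from h import *;from plant import *
i2=camera('side');im=camera('top')
print(look_for('cap_bin_lip','side')[:1])
o=np.zeros((500,800,3),np.uint8);o[:,400:]=cv2.resize(im[160:260,180:260],(400,500),interpolation=3);o[:,:400]=cv2.resize(i2[190:320,245:349],(400,500),interpolation=3);cv2.imwrite('pics/c6.png',o)
yp=.053;xp=-.041
rows([.602+xp*.930-yp*.367,.282+xp*.367+yp*.93,.116])
E
```

```text
t: 20.42
eef_pos: [0.5455, 0.26, 0.1001]
orientation: [3.142, -0.001, -2.765]
force: [-0.7, -0.1, -0.3]
gripper_width: 0.899
gripper_force: 0.0
t: 21.05
eef_pos: [0.5458, 0.2601, 0.1304]
orientation: [-3.142, -0.0, -2.765]
force: [0.1, 0.5, 0.1]
gripper_width: 0.903
gripper_force: 0.0
t: 21.68
eef_pos: [0.5357, 0.2837, 0.1686]
orientation: [3.141, -0.002, -2.766]
force: [-0.3, -0.6, -0.4]
gripper_width: 0.265
gripper_force: 0.0
[{'location': [314.2, 263.3], 'conf': 0.59}]
tool shift mm [-20.   26.6  52.7] turn None j6 0.003 t 21.82 F [-0.4 -0.4  0.4]
```

View pics/c6.png

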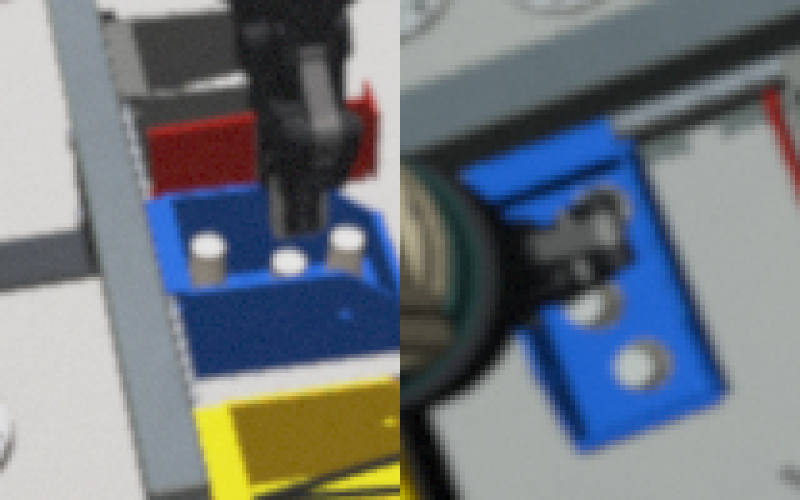

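```bash
python3 -m jog '0 14 0 0 1;-10 13 0 0 1;-10 0 10 0 1;0 0 15 0 1;0 0 15 0 1';python3 -m jog '0 0 10 0 1;0 0 3 0 1;0 -2 0 0 1;0 -2 0 0 1'; python3 -m jog '0 -2 0 0 1;0 -1 0 0 1' | grep -E 'pos|force';python3 -m jog '0 -2 0 0 1;0 -1 0 0 1' | grep -E 'pos|force'
```

```text
t: 22.45
eef_pos: [0.545, 0.3153, 0.1278]
orientation: [-3.141, -0.002, -2.766]
force: [0.2, 0.3, 0.2]
gripper_width: -0.001
gripper_force: 0.0
t: 22.95
eef_pos: [0.5474, 0.3121, 0.1173]
orientation: [3.142, 0.001, -2.765]
force: [-0.8, 0.2, -0.4]
gripper_width: -0.0
gripper_force: 0.0
eef_pos: [0.5483, 0.3092, 0.117]
force: [-0.0, -0.0, 0.0]
gripper_force: 0.0
eef_pos: [0.549, 0.3072, 0.1169]
force: [-1.2, 2.8, 0.8]
gripper_force: 1.4
```

```bash
python3 -m jog '0 -2 0 0 1;0 -2 0 0 1;0 -2 0 0 1' | grep -E 'pos|force';python3 -m jog '0 -3 0 0 1;0 -3 0 0 1;0 -3 0 0 1' | grep -E 'pos|force';python3 -m jog '0 -3 0 0 1;0 -3 0 0 1;0 -3 0 0 1' | grep -E 'pos|force';python3 -m jog '0 -3 0 0 1;0 -3 0 0 1;0 -3 0 0 1;0 -3 0 0 1' | grep -E 'pos|force'
```

```text
eef_pos: [0.5514, 0.3011, 0.1168]
force: [-1.6, 3.0, 1.6]
gripper_force: 1.7
eef_pos: [0.5548, 0.2925, 0.1167]
force: [-1.2, 3.4, 2.1]
gripper_force: 1.7
eef_pos: [0.5581, 0.2841, 0.1167]
force: [-0.8, 3.1, 1.5]
gripper_force: 1.7
eef_pos: [0.5625, 0.2729, 0.1166]
force: [-0.7, 4.7, 1.3]
gripper_force: 1.7
```

```bash
python3 -m jog '0 -2 0 0 1;0 -2 0 0 1;0 -2 0 0 1;0 -2 0 0 1;0 -2 0 0 1' | grep -E 'pos|force';python3 -m jog '0 -1 0 0 1;0 -1 0 0 1' | grep -E 'pos|force';python3 -m jog '0 -1 0 0 1;0 0 0 0 1' | grep -E 'pos|force'
```

```text
eef_pos: [0.5661, 0.2637, 0.1166]
force: [0.4, 3.1, 0.7]
gripper_force: 1.7
eef_pos: [0.5667, 0.2618, 0.1166]
force: [-0.5, 2.9, 1.0]
gripper_force: 1.6
eef_pos: [0.567, 0.2608, 0.1165]
force: [-0.2, 2.7, 1.1]
gripper_force: 1.4
```

```bash
python3 -m jog '0 -1 0 0 1;0 0 0 0 1' | grep -E 'pos|force';python3 -m jog '0 -1 0 0 1;0 0 0 0 1' | grep -E 'pos|force'
```

```text
eef_pos: [0.5674, 0.2599, 0.1165]
force: [0.1, 3.3, 0.6]
gripper_force: 1.3
eef_pos: [0.5678, 0.2592, 0.1166]
force: [-0.0, 3.6, 0.5]
gripper_force: 1.7
```

```bash
python3 -m jog '0 -1 0 0 1;0 0 0 0 1' | grep -E 'pos|force';python3 -m jog '0 -1 0 0 1;0 0 0 0 1' | grep -E 'pos|force'
```

```text
eef_pos: [0.5678, 0.2591, 0.1166]
force: [-1.2, 6.4, 0.1]
gripper_force: 2.9
eef_pos: [0.5678, 0.2591, 0.1166]
force: [-1.6, 7.5, 1.6]
gripper_force: 4.0
```

```bash
python3 -m jog '0 -1 0 0 1;0 0 0 0 1' | grep -E 'pos|force';python3 -m jog '0 -1 0 0 1;0 0 0 0 1' | grep -E 'pos|force'
```

```text
eef_pos: [0.5678, 0.259, 0.1166]
force: [-3.1, 10.2, 1.0]
gripper_force: 5.1
eef_pos: [0.5679, 0.2589, 0.1167]
force: [-3.6, 12.4, 1.1]
gripper_force: 6.2
```

```bash
python3 -m jog '0 3 0 0 1;0 5 0 0 1;0 10 0 0 1;2 6 -20 0 1;5 0 -40 0 1';python3 -m jog '15 30 -40 0 1;15 40 -40 0 1;0 50 -30 0 1;0 30 0 0 1;0 0 0 0 1';python3 - <<'E'
from h import *;from plant import *
i2=camera('side');im=camera('top')
print([look_for(t,n)[:1] for n in('side','top') for t in ('cap_bin_lip','red_divider_plate')])
o=np.zeros((500,800,3),np.uint8);o[:,400:]=cv2.resize(im[150:250,200:280],(400,500),interpolation=3);o[:,:400]=cv2.resize(i2[170:300,245:349],(400,500),interpolation=3);cv2.imwrite('pics/c7.png',o)
E
```

```text
t: 28.32
eef_pos: [0.5517, 0.2745, 0.1746]
orientation: [-3.141, -0.006, -2.765]
force: [0.7, -0.3, -0.0]
gripper_width: -0.002
gripper_force: 0.0
t: 28.95
eef_pos: [0.47, 0.4051, 0.2869]
orientation: [-3.141, 0.0, -2.762]
force: [1.1, -0.3, -0.1]
gripper_width: 0.004
gripper_force: 0.0
[[{'location': [311.4, 239.8], 'conf': 0.69}], [{'location': [338.1, 224.3], 'conf': 0.55}], [{'location': [244.8, 207.9], 'conf': 0.86}], [{'location': [263.0, 211.6], 'conf': 0.63}]]
```

View pics/c7.png

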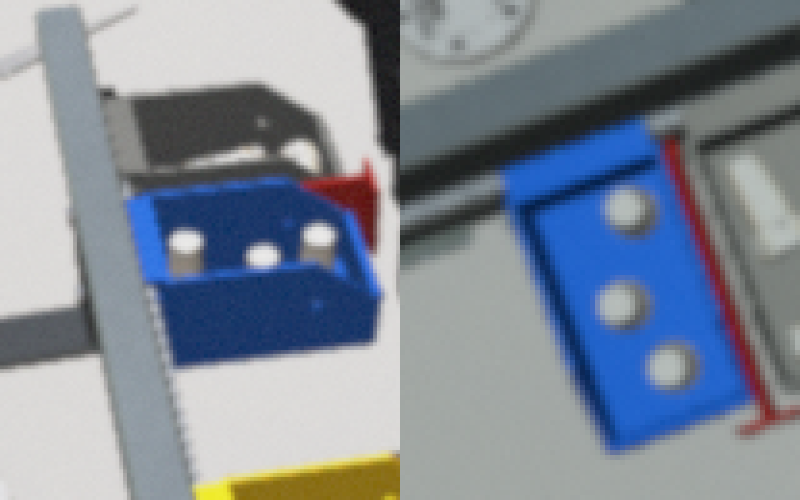

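```bash
python3 -c "
from h import *
c,s=np.cos(.376),np.sin(.376)
def pf(p): d=p-[.602,.282,0];return np.round([(c*d[0]+s*d[1])*1000,(-s*d[0]+c*d[1])*1000],1)
T=lambda x,y:(200+(x-400)/5,150+y/5)
for n,p,z in(('lip L',(503,180),.132),('lip R',(645,122),.132),('box rear R',(658,158),.132),('box mid R',(700,265),.132),('box front L low',(612,450),.105),('box front R low',(755,397),.105),('red rear',(672,150),.12),('red mid',(718,275),.12),('red front',(765,405),.12)): print(n,pf(at_z('top',[T(*p)],z)[0]))
"
```

```text
lip L [ -8.4 -24.4]
lip R [ -6.3 -80.5]
box rear R [-20.5 -80.4]
box mid R [-63.1 -81.3]
box front L low [-114.2  -25. ]
box front R low [-114.3  -82. ]
red rear [-17.6 -85.6]
red mid [-67.6 -85.6]
red front [-119.1  -85.3]
```

```bash
python3 -c "
from plant import env
print(env.hand_in())"
```

```text
the job is handed in; nothing more can be done
None
```

I handed the job in at about 29 s: the blue bin hangs on the rail by its lip with its side against the red divider (lip point measured about 33 mm from it, limit 36 mm). All three caps are in it, the arm is clear, and the hand-in call returned no verdict.

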